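# Seat the keyed vase holder on the carving turntable

### The job

Fit the vase holder (the wooden disc with the square metal boss) on the carving turntable: put it over the upright spindle, feel for the key by turning it gently until its keyway drops over the key, and push it fully home, flat on the turntable's shoulder, then let go. Do not force it: press on the turntable with no more than about 3 kg (30 N), and leave the other things on the bench where they are.

Things in the scene. Friction and masses are not known exactly. Their poses are not given: they have to be found in the camera images.
- hub: vase holder, loose, about 0.45 kg: wooden disc 110 mm across, 12 mm thick, with a square aluminium boss 54 x 54 mm whose top is 48 mm above the underside (36 mm stands above the disc, to be gripped on two opposite flats). Lies flat, boss up. Origin: centre of the underside, z up along the bore, x towards the keyway; the flats face along x and y. A red line on the disc points along +x.
- keyway (a point): on the holder's bore axis, at the top of the boss, 48 mm above the underside; axes as the holder's. An octagonal bore 21.6 mm across flats runs right through. The keyway is a slot 10 mm wide on the +x side of the bore, reaching 23.5 mm from the axis, also right through.
- stand: carving turntable, fixed to the table: grey square foot 130 x 130 mm, 22 mm high, with a braked upright spindle at its centre. Origin: centre of the foot's underside, z up; a white line on the foot marks its +x side. Above the foot it is at most 68 mm across up to the shoulder. The brake holds about 3 Nm.
- seat (a point): centre of the turntable's shoulder, a flat disc 64 mm across, 50 mm above the table; axes as the stand's. The holder's underside lies on it when home. A brass key 8.4 mm wide stands on it along the shaft, 18 mm high, reaching 22 mm from the axis. Where it points is not measured: anywhere from 0.3 to 1.6 rad, seen from above counterclockwise from the stand's +x.
- nose (a point): tip of the spindle, 38 mm above the shoulder: shaft 20 mm across, round, its top 8 mm tapering to 11 mm. With the keyway off the key, the holder slides down the shaft until it rests on the key's top, 18 mm above the shoulder; with the keyway over the key (free by about 0.08 rad either way) it slides to the shoulder with hardly any force.
- vase: turned wooden vase, 120 mm across, 170 mm high, standing; origin: centre of its underside. To be left alone.
- pot: dark wooden lidded pot, 100 mm across, 108 mm high; origin: centre of its underside. To be left alone.
- collar: plain steel shaft collar (a ring without keyway), 48 mm across, 14 mm high, bore 25 mm; origin: centre of its underside. To be left alone.
- sandblock: cork sanding block 70 x 45 x 28 mm, lying flat, long side along its x; origin: centre of its underside. To be left alone.
- handpiece: engraving handpiece lying on the table, 140 mm long along its x, 19 mm thick; origin at the table, near its middle. To be left alone.
Mind the look-alikes: they are no part of the job. Leave any purple or turquoise look-alike of the hub alone.

How it is judged:
On the way, in this order (a step that is already met when the one before it is completed fails the run):
1. the holder is over the spindle, not yet home (horizontal distance between hub and seat below 0.005 m and z of hub in the frame of seat between 0.004 and 0.028 m).
2. the keyway has dropped over the key and the holder is on the shoulder (horizontal distance between hub and seat below 0.003 m and z of hub in the frame of seat below 0.0025 m), for 0.2 s.
At the end, for the whole second after the job is handed in: The holder is keyed on the spindle: its underside within 2.5 mm of the shoulder and within 3 mm of its centre, upright within 0.04 rad, at rest and let go (all of step 2 and angle between hub's own z axis and vertical below 0.04 rad and linear speed of hub below 0.01 m/s); the robot touches nothing.
It fails at once if the holder presses or knocks on the turntable with more than 50 N (contact force between hub and stand above 50 N).
It fails at once if another thing on the bench is moved more than 30 mm (distance of any of vase, pot, collar, sandblock, handpiece from where it was at the start of the episode above 0.03 m).
It also fails if it takes over 64 s, if anything falls off the work surface, if the arm or the gripper's body presses on something with over 40 N, if the wrist force passes 120 N, or if a joint passes its speed limit or range.

### The arm

A 6-joint arm with a two-finger parallel gripper is mounted at the origin on the work surface. World frame = base frame: x ahead of the robot, y to its left, z up, the work surface at z = 0. Lengths are in m, angles in rad, forces in N, time in s.
With the tool pointing down it reaches from about 0.3 to 0.775 m from the base axis. Payload 14.6 kg.
Tool frame: the origin (TCP) lies at the very end of the fingers, on their centre line; the grasp point (between the pads) lies 19 mm behind it (pinch_z is the distance from the TCP to the grasp point, in m); z points along the fingers, y is the direction in which the jaws open and shut (so a half turn about z gives the same grasp; the last joint's range is limited). The gripper opens to 94 mm and grips with 3 to 60 N. Pads are 16 mm wide; open, the fingers measure 119 mm over their backs; the gripper's body (75 mm by 177 mm) begins 78 mm behind the grasp point.
Start: joints at [-1.387, 0.3, 1.521, -0, 1.321, -0.067], TCP at [0.136, -0.533, 0.205] pointing down, gripper open.
Joint ranges: [-3.03, 3.03], [-0.79, 2.21], [0.23, 2.52], [-1.04, 4.18], [0, 3.07], [-2.55, 2.55]. Speed limits (rad/s): [2.22, 2.22, 2.57, 3.14, 3.14, 3.14].

### API

Orientations are given as [roll, pitch, yaw] about the fixed x, y, z axes, in that order (R = Rz(yaw) Ry(pitch) Rx(roll)).
In Python, from station import get_obs, camera, hand_in, pinch_z gives the robot as it stands.
- The arm moves only by the tool servo_tool, never from a script. Its argument "moves" is a list that holds one entry, the list of rows, each a list of 7 numbers: the turn, a rotation vector about the tool's x, y, z normalised to -1 to 1, where 1 is pi/2 rad, then the shift along the tool's x, y, z normalised to -1 to 1, where 1 is 500 mm, then the closure, from 0 (fully open) to 1 (shut). In form: [[[rx, ry, rz, x, y, z, hand], ...]]. A call has 1 to 12 rows; each row is the pose to reach, as a shift and turn from the pose measured when the call began, along the tool's axes at that moment; what a row does not reach only later rows make up. A row lasts 1/12 s, in which the tool goes at most 41.7 mm and 7.16 degrees, less where a joint would pass 70% of its speed; a pose out of reach is approached as far as the arm can. A call with a number of a shift or a turn outside -1 to 1 is refused whole. A call with a gripper value outside its range is refused whole. The fingers move at their own pace and stop on an object; "squeeze" is the grip in N (left out, the last holds). Time passes only in rows, so rows that repeat a pose let the fingers close. It gives the time, the measured TCP pose, the force and the opening at its end, in the units of the state.
- get_obs(): the state, without advancing time (a new reading comes with each control period).
- camera(name): name is "scene" or "top" or "wrist"; returns a dict with "color" (400x640x3 uint8, red, green, blue), "intrinsics" (3x3 intrinsics, pixels), "distortion" ([k1, k2, p1, p2, k3] as OpenCV has them; the pictures are not rectified), "rvec" (rotation vector, rad) and "tvec" (3), from world to camera coordinates, as OpenCV has them. Camera axes: x right, y down, z forward; pixel columns grow to the right and rows downward; lengths in m; the calibration is good to about 2 mm. A picture is of the moment at which its call begins. There is no depth.
- hand_in(): hands the job in, once; it reports no verdict.
The state is a dict: "time_s": time; "qpos": joint angles; "joint_vel": joint speeds; "tau": joint torques, N m; "ee_pos": TCP position; "eef_rot": TCP orientation; "force": force on the tool from outside, world axes, zero at the start; "moment": the same for the moment, N m; "grip_width": finger opening in m.
Only numpy, scipy, OpenCV 4.12 (cv2) and the standard library are available. Lean on these libraries where they do the work, as an engineer would, in place of code of your own. Each camera call takes 0.05 s, during which the arm holds its last target.

## Working session

There is one attempt and no reset: what is moved stays moved. The work goes in short steps, Python scripts to look and compute and a tool call to move; the robot and the scene stay as the last step left them, time stands still between calls to the robot, and variables do not carry over. Pictures are saved under pics/ and viewed, and the job is handed in when it is done.

Besides the shell and the picture viewer there is one more tool, called after "Request:" as name(argument=value, ...), one argument or row to a line, values as JSON. servo_tool: Moves the arm, as the interface text tells. Scaled input: -1 to 1 covers 500 mm each way for a shift and pi/2 rad each way for a turn. Its arguments: {"type":"object","properties":{"moves":{"type":"array"},"squeeze":{"type":"number"}},"required":["moves"]}

```bash
mkdir -p pics; ls
python3 - <<'E'
from station import get_obs,camera,pinch_z
import cv2,json
o=get_obs();print(o,pinch_z)
for n in("scene","top","wrist"):
    c=camera(n);cv2.imwrite(f"pics/{n}0.png",c["color"][:,:,::-1]);print(n,c["intrinsics"],c["distortion"],c["rvec"],c["tvec"])
E
```

```text
pics
{'time_s': 0.0, 'qpos': array([-1.38662260e+00,  3.00477584e-01,  1.52155838e+00, -3.39699946e-07,
        1.32067739e+00, -6.65747439e-02]), 'joint_vel': array([-1.04564090e-05,  1.29470079e-03, -7.44942448e-05, -9.77676082e-04,
       -7.17906625e-04, -4.53518784e-04]), 'tau': array([ 9.70179208e-04, -5.31800723e+01, -3.52735341e+01,  7.08681252e-02,
        2.43313605e-02, -8.54640280e-05]), 'ee_pos': array([ 0.13643608, -0.53255316,  0.20489237]), 'eef_rot': array([-3.14047442e+00, -7.42263704e-05,  2.50748516e-01]), 'force': array([ 0.91094834, -1.23763682, -0.59691936]), 'moment': array([-0.03030039, -0.00140468, -0.01233702]), 'grip_width': 0.09379796655617825} 0.0188
scene [[378.5663707    0.         323.57753244]
 [  0.         378.5663707  196.46999258]
 [  0.           0.           1.        ]] [-0.03693985  0.          0.          0.          0.        ] [ 1.50525894  1.92266137 -0.89039582] [ 0.12543604 -0.2921632   1.45002558]
top [[390.14237269   0.         320.88713997]
 [  0.         390.14237269 205.51741817]
 [  0.           0.           1.        ]] [-0.05580959  0.          0.          0.          0.        ] [ 2.11846121 -2.13805967  0.14466606] [0.03718231 0.55412418 1.07090533]
wrist [[302.7218821    0.         324.06801228]
 [  0.         302.7218821  203.69738577]
 [  0.           0.           1.        ]] [0.00018745 0.         0.         0.         0.        ] [-2.31631305  1.79593291  0.23249642] [-0.55097089 -0.02654844  0.39034248]
```

View pics/top0.png

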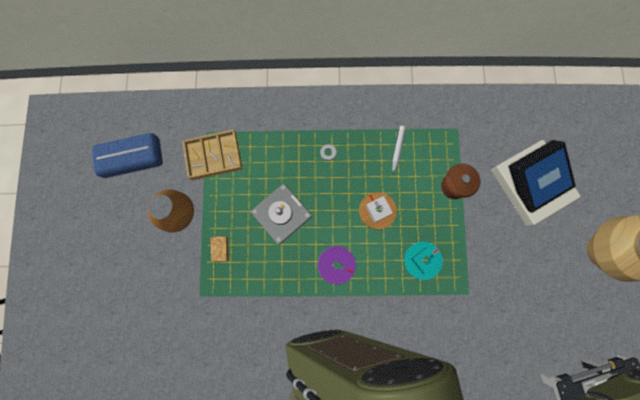

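View pics/scene0.png

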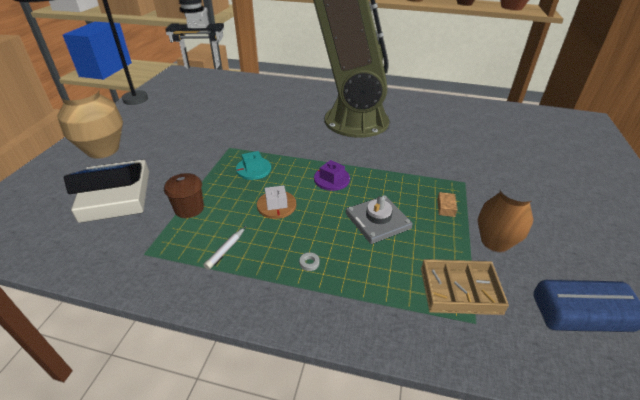

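View pics/wrist0.png

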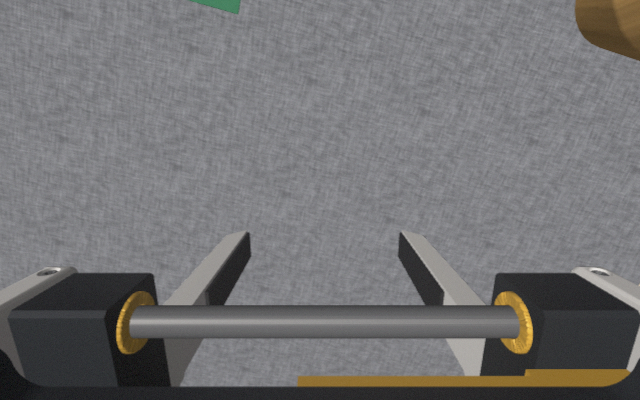

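Top view: the orange hub with its aluminium boss is at about (378,210). The stand is at (281,213), and the purple and turquoise look-alikes are at (337,265) and (424,260). Next I'll enlarge these and measure.

```bash
cat > h.py <<'E'
import numpy as np,cv2
from station import get_obs,camera
from scipy.spatial.transform import Rotation as R
def pose(c): return cv2.Rodrigues(np.array(c["rvec"]))[0],np.array(c["tvec"]).reshape(3)
def ray(c,uv):
    p=cv2.undistortPoints(np.array(uv,float).reshape(-1,1,2),c["intrinsics"],c["distortion"]).reshape(-1,2)
    r,t=pose(c); d=np.c_[p,np.ones(len(p))]@r; return -r.T@t,d
def onz(c,uv,z):
    o,d=ray(c,uv); return o+d*((z-o[2])/d[:,2])[:,None]
def proj(c,P): return cv2.projectPoints(np.array(P,float).reshape(-1,1,3),np.array(c["rvec"]),np.array(c["tvec"]),c["intrinsics"],c["distortion"])[0].reshape(-1,2)
def crop(c,x,y,w,h,s,name): cv2.imwrite(name,cv2.resize(c["color"][y:y+h,x:x+w,::-1],None,fx=s,fy=s,interpolation=cv2.INTER_CUBIC))
E
python3 - <<'E'
from h import *
c=camera("top");crop(c,240,170,180,75,4.4,"pics/topc.png")
s=camera("scene");crop(s,240,165,180,90,4.4,"pics/scc.png")
a=c["color"].astype(int);hsv=cv2.cvtColor(c["color"],cv2.COLOR_RGB2HSV)
m=((hsv[...,0]<18)&(hsv[...,1]>120)&(hsv[...,2]>120)).astype(np.uint8)
m[:, :345]=0;m[:,412:]=0;m[:180]=0;m[:240]=m[:240];m[240:]=0
cs,_=cv2.findContours(m,0,2);k=max(cs,key=cv2.contourArea);h=cv2.convexHull(k)
e=cv2.fitEllipse(h.astype(np.float32));print("disc",e,onz(c,[e[0]],.012))
g=((hsv[...,1]<45)&(hsv[...,2]>110)).astype(np.uint8);g2=g.copy();g2[:]=0;g2[193:228,360:396]=g[193:228,360:396]
cs,_=cv2.findContours(g2,0,2);k=max(cs,key=cv2.contourArea);r=cv2.minAreaRect(k);print("boss",r,onz(c,[r[0]],.048));P=onz(c,cv2.boxPoints(r),.048);print(P);print(np.diff(P,axis=0))
for i in range(3):d=P[i+1]-P[i];print(np.arctan2(d[1],d[0]),np.hypot(*d[:2]))
gm=((hsv[...,1]<45)).astype(np.uint8);g2[:]=0;g2[178:248,245:317]=gm[178:248,245:317]
cs,_=cv2.findContours(g2,0,2);k=max(cs,key=cv2.contourArea);r=cv2.minAreaRect(k);print("foot",r,onz(c,[r[0]],.022));P=onz(c,cv2.boxPoints(r),.022)
for i in range(3):d=P[i+1]-P[i];print(np.arctan2(d[1],d[0]),np.hypot(*d[:2]))
print(get_obs()["time_s"])
E
```

```text
disc ((377.51171875, 210.4180450439453), (35.8132438659668, 36.359493255615234), 115.22386169433594) [[ 0.54324861 -0.13306386  0.012     ]]
boss ((378.70001220703125, 208.90000915527344), (19.230182647705078, 21.0190372467041), 63.43495178222656) [[ 0.54232516 -0.13210283  0.048     ]]
[[ 0.55396996 -0.09352067  0.048     ]
 [ 0.58054592 -0.14783286  0.048     ]
 [ 0.53072128 -0.17056831  0.048     ]
 [ 0.50450584 -0.11656306  0.048     ]]
[[ 0.02657596 -0.05431219  0.        ]
 [-0.04982464 -0.02273544  0.        ]
 [-0.02621545  0.05400525  0.        ]]
-1.115730356456174 0.06046565719728818
-2.713504319616163 0.05476672988918486
2.0227153112563325 0.06003179641115788
foot ((280.7965393066406, 213.44137573242188), (43.8653564453125, 44.687461853027344), 49.76364517211914) [[0.53592908 0.14970326 0.022     ]]
-0.8637895040934712 0.13102005942814948
-2.4494299894689897 0.13069059710960562
2.269227223950449 0.12892519308665162
0.25
```

View pics/topc.png

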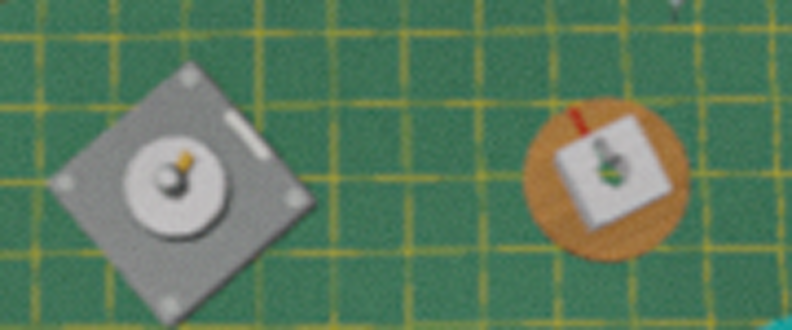

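View pics/scc.png

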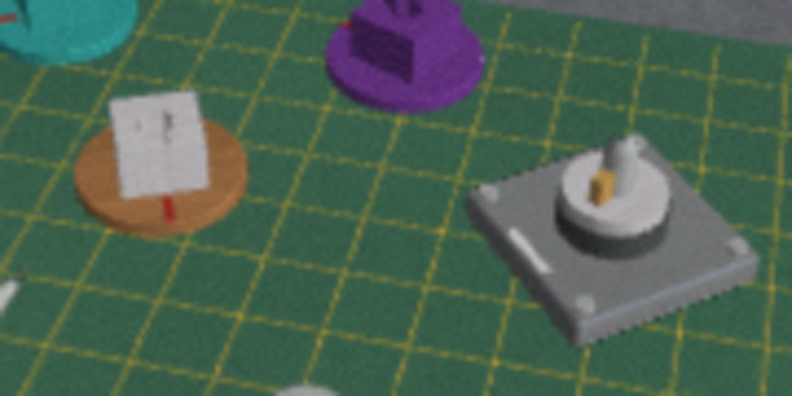

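```bash
cat >> h.py <<'E'
def tcp():
    o=get_obs(); return R.from_euler('xyz',o["eef_rot"]),np.array(o["ee_pos"]),o
def plan(target,yaw,z=None):
    r,p,o=tcp(); T=R.from_euler('xyz',[np.pi,0,yaw]); rv=(r.inv()*T).as_rotvec()
    d=r.inv().apply(np.array(target)-p)
    print("turn",np.round(rv/(np.pi/2),4),"shift",np.round(d/.5,4),"|",np.round(p,4),np.round(o["eef_rot"],4),"t",round(o["time_s"],2))
E
python3 - <<'E'
from h import *
r,p,o=tcp();c=camera("wrist");rr,t=pose(c)
print("cam pos in tool",r.inv().apply(-rr.T@t-p),"cam z in tool",r.inv().apply(rr[2]),"cam x",r.inv().apply(rr[0]))
c=camera("top");hsv=cv2.cvtColor(c["color"],cv2.COLOR_RGB2HSV)
m=((hsv[...,0]>8)&(hsv[...,0]<30)&(hsv[...,1]>90)).astype(np.uint8);w=np.zeros_like(m);w[198:230,264:298]=m[198:230,264:298]
v,u=np.nonzero(w);print(len(u),u.mean(),v.mean(),onz(c,[[u.mean(),v.mean()]],.064))
plan([.543,-.1325,.15],2.026)
E
```

```text
cam pos in tool [ 0.07361047  0.00140716 -0.17876567] cam z in tool [-2.53253390e-01  8.38720452e-05  9.67399976e-01] cam x [7.80739809e-04 9.99999688e-01 1.17689670e-04]
10 281.5 206.5 [[0.54974224 0.14257083 0.064     ]]
turn [-1.0000e-04 -1.0000e-04 -1.1301e+00] shift [ 0.9863 -0.5736  0.1108] | [ 0.1365 -0.5327  0.2054] [-3.1414 -0.      0.2508] t 0.35
```

Request:
servo_tool(
  moves=[
    [[0, 0, -0.9, 0.8, -0.46, 0.01, 0], [0, 0, -0.9, 0.8, -0.46, 0.01, 0], [0, 0, -0.9, 0.8, -0.46, 0.01, 0], [0, 0, -0.9, 0.8, -0.46, 0.01, 0], [0, 0, -0.9, 0.8, -0.46, 0.01, 0], [0, 0, -0.9, 0.8, -0.46, 0.01, 0], [0, 0, -0.9, 0.8, -0.46, 0.01, 0], [0, 0, -0.9, 0.8, -0.46, 0.01, 0], [0, 0, -0.9, 0.8, -0.46, 0.01, 0], [0, 0, -0.9, 0.8, -0.46, 0.01, 0], [0, 0, -0.9, 0.8, -0.46, 0.01, 0], [0, 0, -0.9, 0.8, -0.46, 0.01, 0]],
  ],
)

```text
time_s: 1.35
ee_pos: [0.4701, -0.2064, 0.2002]
eef_rot: [3.141, -0.001, 1.676]
force: [-0.1, -0.3, -0.8]
grip_width: 0.094
```

Run:
```python
from h import *
plan([.543,-.1325,.20],2.026);plan([.536,.1497,.20],1.25)
```

```text
turn [ 0.0005 -0.0005 -0.2226] shift [0.1317 0.1605 0.0007] | [ 0.4701 -0.2064  0.2002] [ 3.1409e+00 -9.0000e-04  1.6764e+00] t 1.35
turn [ 0.0003 -0.0006  0.2715] shift [0.6944 0.2061 0.0012] | [ 0.4701 -0.2064  0.2002] [ 3.1409e+00 -9.0000e-04  1.6764e+00] t 1.35
```

Request:
servo_tool(
  moves=[
    [[0, 0, 0.27, 0.694, 0.206, 0, 0], [0, 0, 0.27, 0.694, 0.206, 0, 0], [0, 0, 0.27, 0.694, 0.206, 0, 0], [0, 0, 0.27, 0.694, 0.206, 0, 0], [0, 0, 0.27, 0.694, 0.206, 0, 0], [0, 0, 0.27, 0.694, 0.206, 0, 0], [0, 0, 0.27, 0.694, 0.206, 0, 0], [0, 0, 0.27, 0.694, 0.206, 0, 0], [0, 0, 0.27, 0.694, 0.206, 0, 0], [0, 0, 0.27, 0.694, 0.206, 0, 0], [0, 0, 0.27, 0.694, 0.206, 0, 0], [0, 0, 0.27, 0.694, 0.206, 0, 0]],
  ],
)

```text
time_s: 2.35
ee_pos: [0.5358, 0.1491, 0.2004]
eef_rot: [-3.141, -0.001, 1.253]
force: [-0.5, -0.7, -0.3]
grip_width: 0.0941
```

Run:
```python
from h import *
c=camera("wrist");cv2.imwrite("pics/w_stand.png",c["color"][:,:,::-1])
np.savez("w_stand.npz",**c);plan([.543,-.1325,.20],2.026)
```

```text
turn [ 2.00e-04 -5.00e-04 -4.93e-01] shift [-0.5291  0.1899  0.0007] | [0.5358 0.1485 0.2005] [ 3.1415e+00 -8.0000e-04  1.2517e+00] t 2.4
```

View pics/w_stand.png

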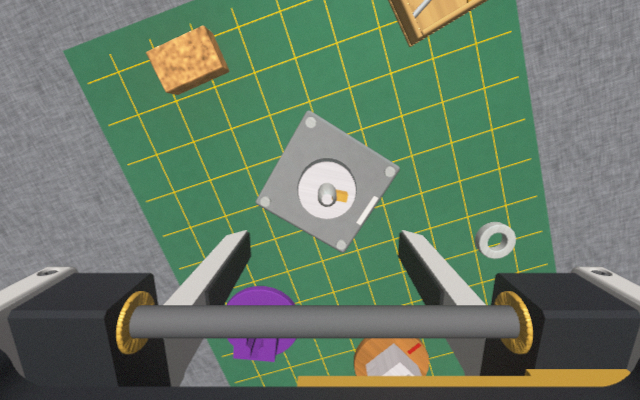

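The wrist view shows the stand: shoulder disc centred near (327,190), brass key at (341,196), white line at (369,210). Next I'll measure them.

```bash
cat > stand.py <<'E'
from h import *
c=dict(np.load("w_stand.npz"));crop(c,250,105,160,150,4,"pics/wsc.png")
hsv=cv2.cvtColor(c["color"],cv2.COLOR_RGB2HSV)
w=np.zeros(hsv.shape[:2],np.uint8)
m=((hsv[...,2]>195)&(hsv[...,1]<40)).astype(np.uint8)
w[155:222,295:358]=m[155:222,295:358]
cs,_=cv2.findContours(w,0,1);k=cv2.convexHull(max(cs,key=cv2.contourArea));e=cv2.fitEllipse(k.astype(np.float32));C=onz(c,[e[0]],.05)[0]
print("shoulder",e,C)
W=onz(c,k.reshape(-1,2),.05);print(np.round(np.hypot(*(W-C)[:,:2].T),4))
m=((hsv[...,0]>8)&(hsv[...,0]<30)&(hsv[...,1]>90)).astype(np.uint8);w[:]=0;w[180:210,320:358]=m[180:210,320:358]
v,u=np.nonzero(w);
cs,_=cv2.findContours(w,0,1);r=cv2.minAreaRect(max(cs,key=cv2.contourArea));print("key px",len(u),u.mean(),v.mean(),r)
for z in(.062,.066,.068):
    K=onz(c,[[u.mean(),v.mean()]],z)[0];d=K-C;print(z,K,np.hypot(*d[:2]),np.arctan2(d[1],d[0]))
b=onz(c,cv2.boxPoints(r),.068)
for i in range(3):d=b[i+1]-b[i];print(np.arctan2(d[1],d[0]),np.hypot(*d[:2]))
g=((hsv[...,1]<45)).astype(np.uint8);w[:]=0;w[100:260,245:410]=g[100:260,245:410]
w=cv2.morphologyEx(w,2,np.ones((3,3)))
cs,_=cv2.findContours(w,0,1);k=max(cs,key=cv2.contourArea);r=cv2.minAreaRect(k);print("foot",r,onz(c,[r[0]],.022))
ap=cv2.approxPolyDP(cv2.convexHull(k),8,True).reshape(-1,2);P=onz(c,ap,.022);print(ap,P.mean(0))
for i in range(len(P)):d=P[i]-P[i-1];print(np.arctan2(d[1],d[0]),np.hypot(*d[:2]))
E
python3 stand.py
```

```text
shoulder ((326.5705871582031, 190.07608032226562), (56.57086944580078, 56.78404235839844), 78.56510925292969) [0.53987795 0.14981885 0.05      ]
[0.0317 0.0314 0.031  0.031  0.0311 0.0311 0.0312 0.0313 0.0316 0.0318
 0.0322 0.0324 0.0324 0.0327 0.0324 0.0327 0.0327 0.0328 0.0327 0.0325
 0.0325 0.0323 0.0318 0.0312 0.031  0.0309 0.0311 0.0312 0.0316 0.0316
 0.0317]
key px 124 341.1532258064516 195.58064516129033 ((341.5, 195.5), (11.0, 11.0), 90.0)
0.062 [0.55361061 0.14164688 0.062     ] 0.015980202691664877 -0.5367907148514507
0.066 [0.55368179 0.14260238 0.066     ] 0.015576376251949565 -0.48171059334504135
0.068 [0.55371739 0.14308013 0.068     ] 0.015392866520487658 -0.45313026704255516
-0.3169658636690627 0.01154882795830225
-1.868712328630468 0.011910245591002039
2.824641410890659 0.011658085869795344
foot ((326.7940673828125, 183.17645263671875), (109.58759307861328, 107.52960968017578), 30.963754653930664) [[0.54110005 0.15201518 0.022     ]]
[[307 111]
 [399 167]
 [344 251]
 [256 203]] [0.53999546 0.14976975 0.022     ]
0.7181234475437289 0.12477819901786233
-0.8481475103833344 0.12505928915014064
-2.4216211858876937 0.12425966323588017
2.2975771193476033 0.12529233811925192
```

```bash
echo
```

```text
(no output)
```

View pics/wsc.png

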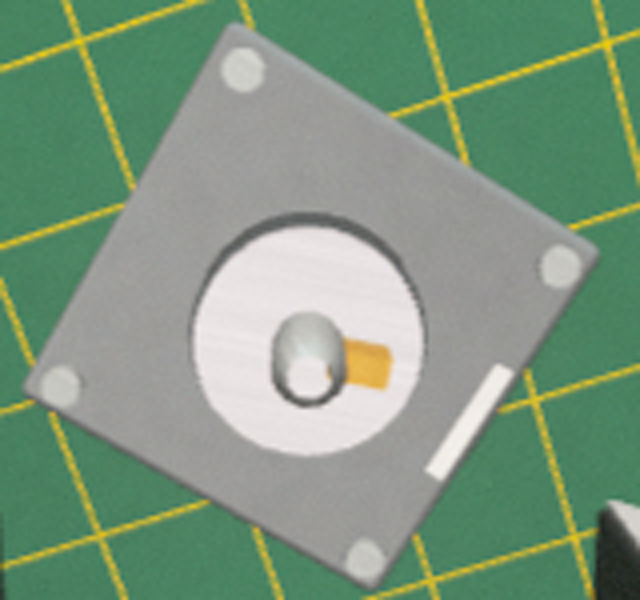

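Request:
servo_tool(
  moves=[
    [[0, 0, -0.493, -0.529, 0.19, 0, 0], [0, 0, -0.493, -0.529, 0.19, 0, 0], [0, 0, -0.493, -0.529, 0.19, 0, 0], [0, 0, -0.493, -0.529, 0.19, 0, 0], [0, 0, -0.493, -0.529, 0.19, 0, 0], [0, 0, -0.493, -0.529, 0.19, 0, 0], [0, 0, -0.493, -0.529, 0.19, 0, 0], [0, 0, -0.493, -0.529, 0.19, 0, 0], [0, 0, -0.493, -0.529, 0.19, 0, 0], [0, 0, -0.493, -0.529, 0.19, 0, 0], [0, 0, -0.493, -0.529, 0.19, 0, 0]],
  ],
)

```text
time_s: 3.32
ee_pos: [0.5428, -0.1321, 0.2004]
eef_rot: [3.141, -0.001, 2.025]
force: [-0.3, 0.9, 0.6]
grip_width: 0.0942
```

Run:
```python
from h import *
c=camera("wrist");cv2.imwrite("pics/w_hub.png",c["color"][:,:,::-1])
np.savez("w_hub.npz",**c);plan([.543,-.1325,.20],2.026)
```

```text
turn [ 0.0005 -0.0003 -0.0001] shift [-0.0016 -0.0006  0.001 ] | [ 0.5429 -0.1317  0.2005] [ 3.1409e+00 -5.0000e-04  2.0258e+00] t 3.37
```

View pics/w_hub.png

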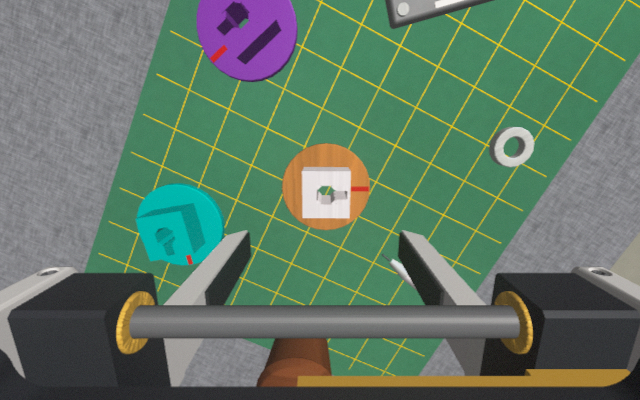

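The hub is centred at about (326,186), boss top (326,194), red line to the right at (360,188). The jaws are already lined up with its ±x flats.

```bash
cat > hub.py <<'E'
from h import *
c=dict(np.load("w_hub.npz"));crop(c,270,130,115,110,5,"pics/whc.png")
hsv=cv2.cvtColor(c["color"],cv2.COLOR_RGB2HSV)
w=np.zeros(hsv.shape[:2],np.uint8)
m=((hsv[...,1]<40)&(hsv[...,2]>170)).astype(np.uint8);w[155:230,290:360]=m[155:230,290:360]
cs,_=cv2.findContours(w,0,1);k=max(cs,key=cv2.contourArea);ap=cv2.approxPolyDP(cv2.convexHull(k),6,True).reshape(-1,2);r=cv2.minAreaRect(k);print(r,onz(c,[r[0]],.048));print(ap)
P=onz(c,ap,.048);print(P,P.mean(0))
for i in range(len(P)):d=P[i]-P[i-1];print(np.arctan2(d[1],d[0]),np.hypot(*d[:2]))
m=((hsv[...,0]<25)|(hsv[...,0]>170))&(hsv[...,1]>100);w[:]=0;w[135:240,275:385]=m[135:240,275:385]
cs,_=cv2.findContours(w,0,1);k=cv2.convexHull(max(cs,key=cv2.contourArea));e=cv2.fitEllipse(k.astype(np.float32));print("disc",e,onz(c,[e[0]],.012))
# key estimates
c=dict(np.load("w_stand.npz"));C=np.array([.53988,.14982,0])
q=lambda x,y:[250+(x+.5)/4-.5,105+(y+.5)/4-.5]
L=onz(c,[q(343,384),q(387,390)],.068);U=onz(c,[q(347,338),q(390,347)],.05)
for E in(L,U):
    d=E[1]-E[0];print("edge",np.arctan2(d[1],d[0]));
    for e in E[1:]:
        d=e-C;rr=np.hypot(*d[:2]);print("corner r",rr,"ang",np.arctan2(d[1],d[0]))
print("corner offset ang",np.arctan2(4.2,22))
tip=onz(c,[q(308,378)],.088);print("tip",tip)
E
python3 hub.py
```

```text
((326.0, 192.0), (50.0, 48.0), 90.0) [[ 0.54521508 -0.13199979  0.048     ]]
[[347 167]
 [348 217]
 [303 217]
 [304 167]]
[[ 0.55354401 -0.09672059  0.048     ]
 [ 0.58072099 -0.14721811  0.048     ]
 [ 0.53446836 -0.16981802  0.048     ]
 [ 0.51119444 -0.11741814  0.048     ]] [ 0.54498195 -0.13279371  0.048     ]
0.4545919233142778 0.0471367586955909
-1.077069667787295 0.05734621038433301
-2.687091315211891 0.05147875436758479
1.9887828645870773 0.05733604869057964
disc ((325.620361328125, 186.20606994628906), (86.38711547851562, 88.09873962402344), 85.77935028076172) [[ 0.54527301 -0.13263455  0.012     ]]
edge -0.45641632125894527
corner r 0.022832159500111308 ang -0.7324848337626335
edge -0.5269908008470859
corner r 0.022904360856282176 ang -0.3815003055371725
corner offset ang 0.1886392162245031
tip [[0.53933091 0.14890279 0.088     ]]
```

```bash
echo
```

```text
(no output)
```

View pics/whc.png

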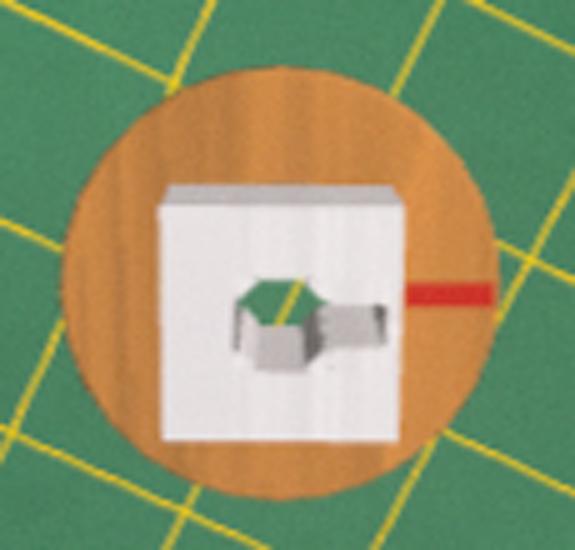

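Run:
```python
from h import *
plan([.5451,-.1325,.018],2.026)
```

```text
turn [ 0.0005 -0.0003 -0.0001] shift [-0.0036  0.0029  0.365 ] | [ 0.5429 -0.1317  0.2005] [ 3.1409e+00 -5.0000e-04  2.0258e+00] t 3.37
```

Request:
servo_tool(
  moves=[
    [[0, 0, 0, -0.0036, 0.003, 0.07, 0], [0, 0, 0, -0.0036, 0.003, 0.14, 0], [0, 0, 0, -0.0036, 0.003, 0.21, 0], [0, 0, 0, -0.0036, 0.003, 0.27, 0], [0, 0, 0, -0.0036, 0.003, 0.31, 0], [0, 0, 0, -0.0036, 0.003, 0.34, 0], [0, 0, 0, -0.0036, 0.003, 0.355, 0], [0, 0, 0, -0.0036, 0.003, 0.363, 0], [0, 0, 0, -0.0036, 0.003, 0.365, 0], [0, 0, 0, -0.0036, 0.003, 0.365, 0]],
  ],
  squeeze=20,
)

```text
time_s: 4.2
ee_pos: [0.5456, -0.1322, 0.0187]
eef_rot: [3.14, 0.0, 2.026]
force: [-0.2, 0.0, 0.4]
grip_width: 0.0941
```

Request:
servo_tool(
  moves=[
    [[0, 0, 0, 0, 0, 0, 0.3], [0, 0, 0, 0, 0, 0, 0.4], [0, 0, 0, 0, 0, 0, 0.5], [0, 0, 0, 0, 0, 0, 0.6], [0, 0, 0, 0, 0, 0, 0.6], [0, 0, 0, 0, 0, 0, 0.6], [0, 0, 0, 0, 0, 0, 0.6], [0, 0, 0, 0, 0, 0, 0.6], [0, 0, 0, 0, 0, 0, 0.6], [0, 0, 0, 0, 0, 0, 0.6]],
  ],
  squeeze=25,
)

```text
time_s: 5.03
ee_pos: [0.5455, -0.1322, 0.0188]
eef_rot: [3.14, 0.0, 2.026]
force: [-1.3, -1.0, 2.5]
grip_width: 0.0541
```

Run:
```python
from h import *
print({k:np.round(v,4) for k,v in get_obs().items()})
c=camera("wrist");cv2.imwrite("pics/w_g.png",c["color"][:,:,::-1])
```

```text
{'time_s': np.float64(5.0333), 'qpos': array([-3.0350e-01,  5.4600e-01,  1.6478e+00,  1.1000e-03,  9.4670e-01,
       -7.5940e-01]), 'joint_vel': array([ 0.0007,  0.0003, -0.0011, -0.002 , -0.0006,  0.0001]), 'tau': array([  0.2308, -58.8206, -28.1973,   0.1783,  -0.2976,  -0.068 ]), 'ee_pos': array([ 0.5455, -0.1322,  0.0188]), 'eef_rot': array([3.1402e+00, 1.0000e-04, 2.0262e+00]), 'force': array([-1.3188, -0.9785,  2.5409]), 'moment': array([-0.0964,  0.2757, -0.0617]), 'grip_width': np.float64(0.0541)}
```

View pics/w_g.png

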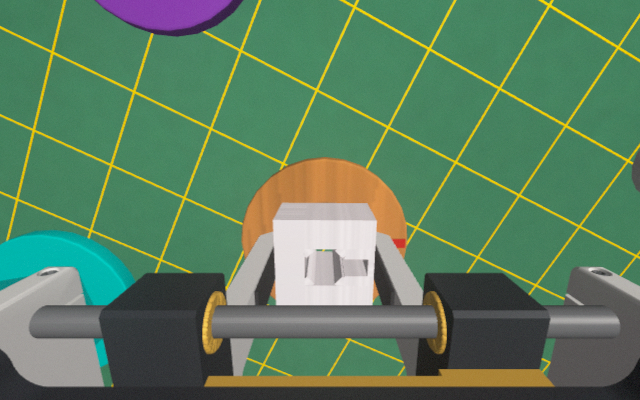

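The hub is gripped: opening 54.1 mm, boss between the pads at (325,255), red line still to the right. Next I'll lift it and carry it over the spindle.

Request:
servo_tool(
  moves=[
    [[0, 0, 0, 0, 0, -0.02, 0.6], [0, 0, 0, 0, 0, -0.06, 0.6], [0, 0, 0, 0, 0, -0.12, 0.6], [0, 0, 0, 0, 0, -0.18, 0.6], [0, 0, 0, 0, 0, -0.24, 0.6], [0, 0, 0, 0, 0, -0.27, 0.6], [0, 0, 0, 0, 0, -0.28, 0.6], [0, 0, 0, 0, 0, -0.28, 0.6], [0, 0, 0, 0, 0, -0.28, 0.6]],
  ],
)

```text
time_s: 5.83
ee_pos: [0.5448, -0.1321, 0.1577]
eef_rot: [3.141, -0.001, 2.026]
force: [0.2, 0.1, -4.9]
grip_width: 0.054
```

Run:
```python
from h import *
plan([.5396,.1494,.155],1.06)
```

```text
turn [-1.000e-04 -7.000e-04  6.151e-01] shift [0.5103 0.2382 0.006 ] | [ 0.5448 -0.1321  0.1577] [ 3.1413e+00 -1.0000e-03  2.0261e+00] t 5.83
```

Request:
servo_tool(
  moves=[
    [[0, 0, 0.06, 0.05, 0.024, 0, 0.6], [0, 0, 0.12, 0.1, 0.047, 0, 0.6], [0, 0, 0.18, 0.15, 0.07, 0, 0.6], [0, 0, 0.24, 0.2, 0.094, 0, 0.6], [0, 0, 0.3, 0.25, 0.117, 0, 0.6], [0, 0, 0.36, 0.3, 0.14, 0, 0.6], [0, 0, 0.42, 0.35, 0.164, 0, 0.6], [0, 0, 0.48, 0.4, 0.187, 0, 0.6], [0, 0, 0.54, 0.45, 0.21, 0, 0.6], [0, 0, 0.59, 0.49, 0.23, 0, 0.6], [0, 0, 0.615, 0.51, 0.238, 0, 0.6], [0, 0, 0.615, 0.51, 0.238, 0, 0.6]],
  ],
)

```text
time_s: 6.83
ee_pos: [0.5385, 0.1512, 0.156]
eef_rot: [-3.138, 0.001, 1.06]
force: [-0.4, -1.0, -3.9]
grip_width: 0.0539
```

Request:
servo_tool(
  moves=[
    [[0, 0, 0, 0, 0, 0, 0.6], [0, 0, 0, 0, 0, 0, 0.6], [0, 0, 0, 0, 0, 0, 0.6]],
  ],
)

```text
time_s: 7.08
ee_pos: [0.5384, 0.1504, 0.1553]
eef_rot: [-3.138, 0.002, 1.06]
force: [-0.6, 0.0, -3.8]
grip_width: 0.0538
```

Run:
```python
from h import *
plan([.5396,.1494,.107],1.06)
for n in("wrist","top"):
    c=camera(n);np.savez(f"{n}_a.npz",**c)
    (cv2.imwrite("pics/w_a.png",c["color"][:,:,::-1]) if n=="wrist" else crop(c,220,150,120,110,5,"pics/t_a.png"))
print(get_obs()["force"])
```

```text
turn [-0.0026  0.0012  0.0003] shift [-0.0003  0.0035  0.0966] | [0.5384 0.1504 0.1553] [-3.1375e+00  1.9000e-03  1.0604e+00] t 7.08
[-0.49478635 -0.52166214 -4.12963817]
```

View pics/w_a.png

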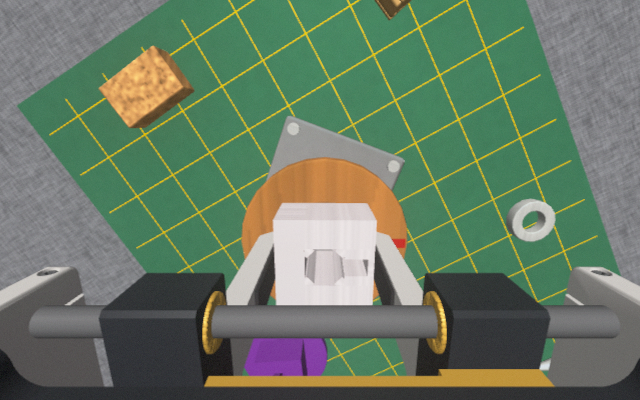

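View pics/t_a.png

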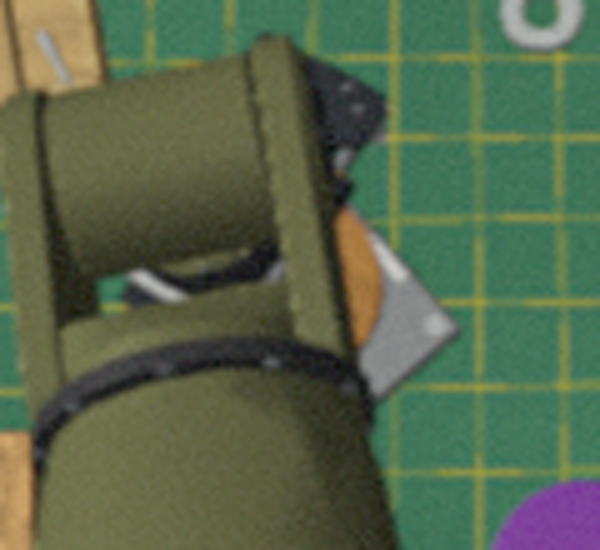

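The hub is held square over the stand. The grip looks unchanged: boss at (325,255) and the foot's corners visible behind the disc. Next I'll lower it slowly towards the tip.

Request:
servo_tool(
  moves=[
    [[-0.0026, 0.0012, 0, 0, 0.0035, 0.02, 0.6], [-0.0026, 0.0012, 0, 0, 0.0035, 0.05, 0.6], [-0.0026, 0.0012, 0, 0, 0.0035, 0.075, 0.6], [-0.0026, 0.0012, 0, 0, 0.0035, 0.087, 0.6], [-0.0026, 0.0012, 0, 0, 0.0035, 0.09, 0.6], [-0.0026, 0.0012, 0, 0, 0.0035, 0.09, 0.6], [-0.0026, 0.0012, 0, 0, 0.0035, 0.09, 0.6]],
  ],
)

```text
time_s: 7.77
ee_pos: [0.5403, 0.1496, 0.1115]
eef_rot: [3.14, -0.001, 1.06]
force: [0.1, 0.0, -3.9]
grip_width: 0.054
```

Run:
```python
from h import *
plan([.5396,.1494,.095],1.06); print(get_obs()["force"],get_obs()["moment"])
```

```text
turn [ 0.0009 -0.0008 -0.0001] shift [-0.001  -0.0012  0.0331] | [0.5403 0.1496 0.1115] [ 3.1402e+00 -1.3000e-03  1.0598e+00] t 7.77
[ 0.10548075  0.0441348  -3.91093567] [ 0.00803488 -0.04768113  0.00526447]
```

Request:
servo_tool(
  moves=[
    [[0, 0, 0, -0.001, -0.0012, 0.003, 0.6], [0, 0, 0, -0.001, -0.0012, 0.006, 0.6], [0, 0, 0, -0.001, -0.0012, 0.009, 0.6], [0, 0, 0, -0.001, -0.0012, 0.012, 0.6], [0, 0, 0, -0.001, -0.0012, 0.015, 0.6], [0, 0, 0, -0.001, -0.0012, 0.015, 0.6]],
  ],
)

```text
time_s: 8.27
ee_pos: [0.5394, 0.1494, 0.1037]
eef_rot: [3.141, -0.001, 1.06]
force: [0.1, 0.7, -4.0]
grip_width: 0.0536
```

Request:
servo_tool(
  moves=[
    [[0, 0, 0, 0, 0, 0.002, 0.6], [0, 0, 0, 0, 0, 0.004, 0.6], [0, 0, 0, 0, 0, 0.006, 0.6], [0, 0, 0, 0, 0, 0.006, 0.6]],
  ],
)

```text
time_s: 8.6
ee_pos: [0.5394, 0.1494, 0.1004]
eef_rot: [3.141, -0.001, 1.06]
force: [-0.4, 0.5, -4.2]
grip_width: 0.0538
```

Request:
servo_tool(
  moves=[
    [[0, 0, 0, 0, 0, 0.002, 0.6], [0, 0, 0, 0, 0, 0.004, 0.6], [0, 0, 0, 0, 0, 0.006, 0.6], [0, 0, 0, 0, 0, 0.008, 0.6], [0, 0, 0, 0, 0, 0.008, 0.6]],
  ],
)

```text
time_s: 9.02
ee_pos: [0.5396, 0.15, 0.0965]
eef_rot: [3.141, -0.002, 1.06]
force: [1.9, 6.1, -3.3]
grip_width: 0.0537
```

Request:
servo_tool(
  moves=[
    [[0, 0, 0, 0, 0, 0.002, 0.6], [0, 0, 0, 0, 0, 0.004, 0.6], [0, 0, 0, 0, 0, 0.006, 0.6], [0, 0, 0, 0, 0, 0.008, 0.6], [0, 0, 0, 0, 0, 0.008, 0.6]],
  ],
)

```text
time_s: 9.43
ee_pos: [0.5396, 0.1502, 0.0924]
eef_rot: [3.141, -0.003, 1.06]
force: [2.2, 5.2, -2.5]
grip_width: 0.054
```

Request:
servo_tool(
  moves=[
    [[0, 0, 0, 0.001, -0.0001, 0, 0.6], [0, 0, 0, 0.0015, -0.0001, 0.002, 0.6], [0, 0, 0, 0.0015, -0.0001, 0.004, 0.6], [0, 0, 0, 0.0015, -0.0001, 0.006, 0.6], [0, 0, 0, 0.0015, -0.0001, 0.006, 0.6]],
  ],
)

```text
time_s: 9.85
ee_pos: [0.5398, 0.1506, 0.0889]
eef_rot: [3.141, -0.002, 1.06]
force: [-1.0, -0.4, -4.1]
grip_width: 0.054
```

Request:
servo_tool(
  moves=[
    [[0, 0, 0, 0, 0, 0.002, 0.6], [0, 0, 0, 0, 0, 0.004, 0.6], [0, 0, 0, 0, 0, 0.006, 0.6], [0, 0, 0, 0, 0, 0.006, 0.6]],
  ],
)

```text
time_s: 10.18
ee_pos: [0.5397, 0.1506, 0.0856]
eef_rot: [3.141, -0.002, 1.06]
force: [-0.4, 1.3, -4.2]
grip_width: 0.054
```

Run:
```python
from h import *
print({k:np.round(get_obs()[k],4) for k in("force","moment","ee_pos","eef_rot")})
```

```text
{'force': array([-0.4136,  1.2754, -4.1522]), 'moment': array([ 0.0717, -0.0837, -0.026 ]), 'ee_pos': array([0.5397, 0.1506, 0.0856]), 'eef_rot': array([ 3.1413e+00, -1.5000e-03,  1.0598e+00])}
```

Request:
servo_tool(
  moves=[
    [[0, 0, 0, 0, 0, 0.002, 0.6], [0, 0, 0, 0, 0, 0.004, 0.6], [0, 0, 0, 0, 0, 0.004, 0.6]],
  ],
)

```text
time_s: 10.43
ee_pos: [0.5396, 0.1506, 0.0834]
eef_rot: [3.141, -0.001, 1.06]
force: [1.0, 1.2, -3.7]
grip_width: 0.0539
```

Request:
servo_tool(
  moves=[
    [[0, 0, 0, 0, 0, 0.002, 0.6], [0, 0, 0, 0, 0, 0.004, 0.6], [0, 0, 0, 0, 0, 0.004, 0.6]],
  ],
)

```text
time_s: 10.68
ee_pos: [0.5396, 0.1506, 0.0813]
eef_rot: [3.141, -0.001, 1.06]
force: [0.5, 1.4, -5.4]
grip_width: 0.0537
```

It has gone below the key top (.068) with no resistance, so the keyway is over the key. I'll keep lowering gently to the shoulder.

Request:
servo_tool(
  moves=[
    [[0, 0, 0, 0, 0, 0.002, 0.6], [0, 0, 0, 0, 0, 0.004, 0.6], [0, 0, 0, 0, 0, 0.006, 0.6], [0, 0, 0, 0, 0, 0.008, 0.6], [0, 0, 0, 0, 0, 0.008, 0.6]],
  ],
)

```text
time_s: 11.1
ee_pos: [0.5396, 0.1506, 0.077]
eef_rot: [3.142, -0.001, 1.06]
force: [0.8, 1.2, -5.1]
grip_width: 0.0537
```

Request:
servo_tool(
  moves=[
    [[0, 0, 0, 0, 0, 0.002, 0.6], [0, 0, 0, 0, 0, 0.004, 0.6], [0, 0, 0, 0, 0, 0.006, 0.6], [0, 0, 0, 0, 0, 0.008, 0.6], [0, 0, 0, 0, 0, 0.008, 0.6]],
  ],
)

```text
time_s: 11.52
ee_pos: [0.5396, 0.1506, 0.0729]
eef_rot: [3.142, -0.001, 1.06]
force: [1.8, 1.2, -4.2]
grip_width: 0.0537
```

Run:
```python
from h import *
print({k:np.round(get_obs()[k],4) for k in("force","moment","ee_pos","eef_rot")})
```

```text
{'force': array([ 1.8015,  1.1615, -4.206 ]), 'moment': array([ 0.1408, -0.2258, -0.0051]), 'ee_pos': array([0.5396, 0.1506, 0.0729]), 'eef_rot': array([ 3.1416e+00, -1.4000e-03,  1.0598e+00])}
```

Underside is at about 54 mm, so 4 mm to go.

Request:
servo_tool(
  moves=[
    [[0, 0, 0, 0, 0, 0.002, 0.6], [0, 0, 0, 0, 0, 0.004, 0.6], [0, 0, 0, 0, 0, 0.006, 0.6], [0, 0, 0, 0, 0, 0.006, 0.6]],
  ],
)

```text
time_s: 11.85
ee_pos: [0.5396, 0.1506, 0.0696]
eef_rot: [-3.141, -0.001, 1.06]
force: [1.0, 1.6, -4.1]
grip_width: 0.0539
```

Request:
servo_tool(
  moves=[
    [[0, 0, 0, 0, 0, 0.001, 0.6], [0, 0, 0, 0, 0, 0.002, 0.6], [0, 0, 0, 0, 0, 0.002, 0.6]],
  ],
)

```text
time_s: 12.1
ee_pos: [0.5396, 0.1507, 0.0688]
eef_rot: [3.142, -0.001, 1.06]
force: [-0.2, 1.3, -1.0]
grip_width: 0.0536
```

Request:
servo_tool(
  moves=[
    [[0, 0, 0, 0, 0, 0.001, 0.6], [0, 0, 0, 0, 0, 0.001, 0.6], [0, 0, 0, 0, 0, 0.001, 0.6]],
  ],
)

```text
time_s: 12.35
ee_pos: [0.5396, 0.1507, 0.0688]
eef_rot: [3.141, -0.002, 1.06]
force: [-4.6, 0.3, 6.4]
grip_width: 0.0542
```

Resistance is now about 10 N and the height has stopped at 68.8 mm, so it's seated. Next I'll open gradually, retreat, and look.

Request:
servo_tool(
  moves=[
    [[0, 0, 0, 0, 0, 0, 0.4], [0, 0, 0, 0, 0, 0, 0.3], [0, 0, 0, 0, 0, 0, 0.2], [0, 0, 0, 0, 0, 0, 0.1], [0, 0, 0, 0, 0, 0, 0], [0, 0, 0, 0, 0, 0, 0], [0, 0, 0, 0, 0, 0, 0], [0, 0, 0, 0, 0, 0, 0]],
  ],
)

```text
time_s: 13.02
ee_pos: [0.5396, 0.1507, 0.0688]
eef_rot: [3.141, -0.002, 1.06]
force: [-0.2, -0.4, -0.8]
grip_width: 0.0935
```

Request:
servo_tool(
  moves=[
    [[0, 0, 0, 0, 0, -0.01, 0], [0, 0, 0, 0, 0, -0.03, 0], [0, 0, 0, 0, 0, -0.06, 0], [0, 0, 0, 0, 0, -0.1, 0], [0, 0, 0, 0, 0, -0.16, 0], [0, 0, 0, 0, 0, -0.22, 0], [0, 0, 0, 0, 0, -0.27, 0], [0, 0, 0, 0, 0, -0.3, 0], [0, 0, 0, 0, 0, -0.3, 0], [0, 0, 0, 0, 0, -0.3, 0]],
  ],
)

```text
time_s: 13.85
ee_pos: [0.5396, 0.1506, 0.2195]
eef_rot: [3.14, -0.003, 1.06]
force: [0.4, 0.8, 0.4]
grip_width: 0.0941
```

Run:
```python
from h import *
c=camera("wrist");cv2.imwrite("pics/w_e.png",c["color"][:,:,::-1]);s=camera("scene");crop(s,320,150,120,110,5,"pics/s_e.png")
hsv=cv2.cvtColor(c["color"],cv2.COLOR_RGB2HSV);w=np.zeros(hsv.shape[:2],np.uint8)
m=((hsv[...,0]<25)|(hsv[...,0]>170))&(hsv[...,1]>100);w[110:260,255:405]=m[110:260,255:405]
cs,_=cv2.findContours(w,0,1);k=cv2.convexHull(max(cs,key=cv2.contourArea));e=cv2.fitEllipse(k.astype(np.float32))
for z in(.062,.080):
    C=onz(c,[e[0]],z)[0];W=onz(c,k.reshape(-1,2),z);print(z,e,C,np.median(np.hypot(*(W-C)[:,:2].T))*2)
print(get_obs()["ee_pos"],get_obs()["force"],get_obs()["time_s"])
```

```text
0.062 ((323.8233337402344, 190.44261169433594), (93.73184204101562, 95.22289276123047), 88.13428497314453) [0.54074191 0.15046052 0.062     ] 0.10734814651226687
0.08 ((323.8233337402344, 190.44261169433594), (93.73184204101562, 95.22289276123047), 88.13428497314453) [0.54260534 0.15380376 0.08      ] 0.10160544983374278
[0.53904204 0.15041777 0.2177367 ] [-0.06687192 -0.98734033 -1.03017354] 13.95
```

View pics/w_e.png

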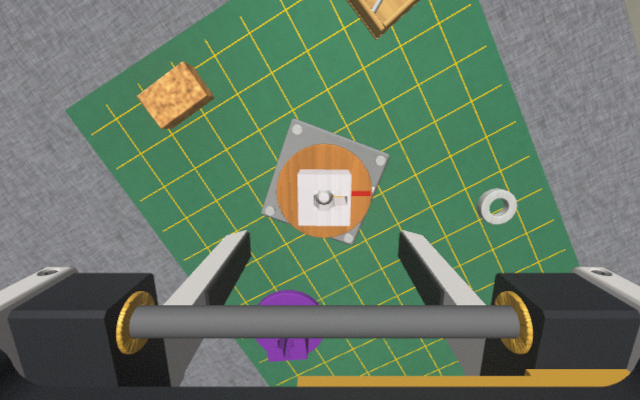

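View pics/s_e.png

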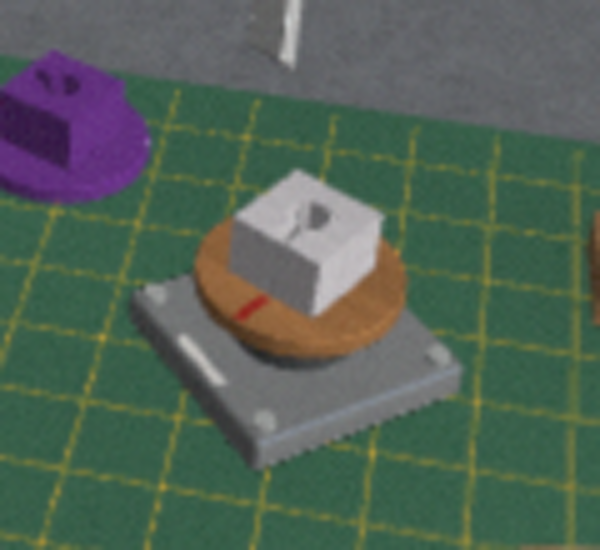

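The wrist picture shows the hub on the stand with the spindle in the bore at (324,197). The scene picture shows it flat and low on the shoulder. The disc's size and centre agree with its top at 62 mm, which is the home height.

```bash
python3 -c "
from station import hand_in;print(hand_in())"
```

```text
the job is handed in; nothing more can be done
None
```

The vase holder is keyed on the spindle and down on the turntable's shoulder. I let go of it and handed the job in at about 14 s of the 64 s allowed.

- **Finding the key:** I measured the holder, the spindle and the key from the top and wrist cameras. I put the key at about -0.51 rad in world axes. The keyway went over it on the first descent, so no turning search was needed.
- **Fitting:** I gripped the boss on its ±x flats. Partway down the shaft I saw about 6 N sideways and removed it with a shift of under 1 mm. The last press was about 10 N above the holder's weight, well under 30 N.
- **Height and centring:** the holder stopped with the tool at 68.8 mm, which puts its underside at 50.0 mm, the shoulder height. The wrist camera put the disc centre about 1 mm from the shoulder centre I had measured, within the roughly 2 mm camera calibration. The last wrist and scene pictures show the holder flat on the stand with the gripper clear.
- **Disagreements:** my estimates of the key angle ranged from -0.45 to -0.57 rad. The disc measured 107 mm across at home height instead of 110 mm, but the other height I tried, resting on top of the key, gave only 102 mm.
- **Not checked:** I did not measure how far the other things on the bench moved. The only contact I felt was with the holder and the turntable.

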